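Take a tested battery pack out of the clamshell tester, weigh it and rack it

ROBOT

A 7-joint arm with a two-finger parallel gripper is mounted at the origin on the work surface. World frame = base frame: x ahead of the robot, y to its left, z up, the work surface at z = 0. Lengths are in mm, angles in rad, forces in N, time in s.
With the tool pointing down it reaches from about 425 to 1025 mm from the base axis. Payload 9.4 kg.
Tool frame: the origin (TCP) lies at the very end of the fingers, on their centre line; the grasp point (between the pads) lies 19 mm behind it; z points along the fingers, y is the line along which they close (so a half turn about z gives the same grasp; the last joint's range is limited). The gripper opens to 93 mm and grips with 3 to 60 N. Pads are 15 mm wide; open, the fingers measure 128 mm over their backs; the gripper's body (75 mm by 188 mm) begins 65 mm behind the grasp point.
Start: joints at [1.161, 0.599, -0.003, 1.599, 0.002, 0.943, -0.08], TCP at [236.841, -685.223, 218.618] pointing down, gripper open.
Joint ranges: [-2.57, 2.57], [-0.35, 1.97], [-1.29, 1.29], [0.11, 2.56], [-1.05, 4.19], [0.11, 1.86], [-2.63, 2.63]. Speed limits (rad/s): [2.22, 2.22, 3.01, 3.01, 3.14, 3.14, 3.14].

INTERFACE

Orientations are given as a unit quaternion [w, x, y, z].
In Python, from station import bot, camrig, close_job gives the robot as it stands (bot), with the cameras (camrig) and the job as plain functions.
- The arm moves only by the shell command python3 steer.py 'ROWS' [FORCE]. ROWS is a JSON object whose key "offsets" holds a list of rows, 1 to 5 of them, each of 5 numbers: dx, dy, dz in mm, then a turn about the tool's z in rad, then the finger opening in mm; each row shifts and turns the commanded pose from where the row before left it, along the tool's axes as they then stand; what a row does not reach is not made up. A row lasts 1/8 s, in which the tool goes at most 62.5 mm and 0.188 rad, less where a joint would pass 70% of its speed; a pose out of reach is approached as far as the arm can. The fingers move at their own pace and stop on an object; FORCE is the grip in N (left out, the last holds). Time passes only in rows, so rows that do not move let the fingers close. It prints the time, the measured TCP pose, the force, the opening and the grip force at its end. Input that does not fit is refused with a message, and nothing moves.
- bot.get_obs(): the state, without advancing time (a new reading comes with each control period).
- camrig.snapshot(name): name is "scene" or "top" or "wrist"; returns a dict with "pixels" (420x560x3 uint8, red, green, blue), "fx", "fy", "cx", "cy" (pixels), "origin" and "attitude" of the camera in the world. Camera axes: x right, y down, z forward; pixel columns grow to the right and rows downward; lengths in mm; the calibration is good to about 2 mm. A picture is of the moment at which its call begins. There is no depth.
- close_job(): hands the job in; it is judged then, once.
The state is a dict: "time_s": time; "joint_pos": joint angles; "joint_velocities": joint speeds; "tau": joint torques, N m; "tool_pos": TCP position; "tcp_rot": TCP orientation; "contact_force": force on the tool from outside, world axes, zero at the start; "wrist_torque": the same for the moment, N m; "opening": finger opening in mm; "grasp_force": force on a finger pad.
Only numpy, scipy, OpenCV 4.12 (cv2) and the standard library are available. Lean on these libraries where they do the work, as an engineer would, in place of code of your own. Each camera call takes 0.05 s, during which the arm holds its last target. There are 200 camera calls.

TASK

The battery pack in the tester has finished its test: press the tester's release button so that its lid springs fully open, take the pack out, set it down flat on the weighing scale's platter and let go of it for a good second so that the reading settles. Then take it up again and lower it, flat and terminals up, right down onto the floor of the tray's empty bay, lengthways like its neighbours (either end first). Do not drop the pack, and leave the other packs and everything else on the bench where they are.

Things in the scene. Friction and masses are not known exactly. Their poses are not given: they have to be found in the camera images.
- tester: Battery tester, fixed at a place and yaw that vary. Grey block 150 mm along x, y from -130 to +85 mm, deck at z = 30 mm. Origin: on the bench under the centre of the pack's nest; z up. Lid hinge on its +y side, release button on its -y side. Beside the button a dark readout and two 3 mm pegs that do nothing; 12 mm wide hinge posts at x = +-50, y = 66 mm, 92 mm high.
- nest (a point): Centre of the pack's nest, on the deck, axes as the tester's. The pack lies here with its length along y. End walls (90 mm along x, |y| from 37 to 55 mm, as high as the pack's top) stand 4 mm off its short ends: no finger fits there. Along its long sides are only sills 5 mm high (|x| from 29 to 33 mm) and free deck: grip it across its 50 mm width, along the tester's x.
- release_top (a point): Centre of the top of the tester's round release button (grey, 28 mm across, black collar 44 mm), at the tester's x = 0, y = -104 mm, 52 mm above the bench. Goes 6 mm straight down on a spring (1.5 N at first, 5 N at the bottom); the lid is let go after 4 to 5 mm. The lid's edge swings up 42 mm from it: press with closed fingertips, the gripper's wide direction along the tester's x.
- release (a joint): Travel of the release button: 0 up, 0.006 m fully pressed.
- lid (a joint): Angle of the tester's clamshell lid: 0 shut and hooked, 2.1 rad open at its stop, leaning away from the nest past upright. A spring drives it open in well under 1 s once unhooked and keeps it there.
- lid_edge (a point): Middle of the lid's free edge. Lid: grey shell 128 mm from hinge to edge, 100 mm wide, 8 mm thick, 10 mm deep side lips. Hinge line along the tester's x at y = 66, z = 84 mm. Shut, it covers the pack with 2 mm of air, its edge held by a steel hook 16 mm wide (tester's y -72 to -57 mm, top z = 94 mm). Open, the edge is at the tester's y = 131 mm, 195 mm above the bench.
- pack: The pack to take: a box 66 mm (its x) by 50 mm (its y) by 48 mm high, black plastic with a grey band and brass terminals on top, 0.2 to 0.33 kg. Origin: centre of its underside; z up. It starts in the tester's nest under the shut lid, underside 30 mm above the bench, its x along the tester's y.
- scale: Weighing scale, fixed at a place and yaw that vary: grey base 230 mm (x) by 190 mm (y) by 42 mm with a flat steel platter on top and a dark display on its -x side. Origin: on the bench under the base's centre.
- platter (a point): Centre of the top of the scale's steel platter, 200 mm along the scale's x by 180 mm along its y, no rim, 55 mm above the bench.
- tray: Aluminium sorting tray, fixed at a place and yaw that vary, 120 mm (x) by 194 mm (y). Origin: on the bench under its centre. Bays centred at y = -62, 0, +62 mm, floor at z = 4 mm, each for one pack lengthways along x. Walls 4 mm thick, 62 mm long, 8 mm higher than the packs' tops (wall top z = 60 mm), flank each bay, 58 mm apart: no finger fits beside a pack's long sides.
- tray_mid (a point): Centre of the tray's middle bay, on its floor, axes as the tray's. Each bay's short ends (+x and -x) are open but for a lip 4 mm thick at |x| from 37 to 41 mm, 6 mm higher than the floor: a pack is gripped here by its two ends, closing along the tray's x.
- bay_liner: Thin black rubber liner, 70 by 54 by 1 mm, on the floor of the empty bay (look only: a pack sinks through it onto the tray's floor). Origin: centre of that bay's floor, 4 mm above the bench, axes as the tray's. Which of the three bays is empty varies.
- pack_b: Pack of the same make already in one of the tray's bays; leave it. Origin: centre of its underside.
- pack_c: Another such pack in another of the tray's bays; leave it. Origin: centre of its underside.
- bit_case: Flat grey case of bits, 65 by 40 by 22 mm, near the robot. Leave it. Origin: centre of its underside.
- big_pack: Larger slide-on battery, 75 by 55 by 52 mm, near the robot. Leave it. Origin: centre of its underside.
- bottle: Clear water bottle, 60 mm across, 190 mm high, the tallest loose thing on the bench. Leave it. Origin: centre of its underside.
- tape: Roll of paper tape lying flat, 90 mm across, 22 mm high. Leave it. Origin: centre of its underside.
- chuck: Steel drill chuck standing on its back, 42 mm across, 55 mm high. Leave it. Origin: centre of its underside.
- driver: Black-handled screwdriver lying on the bench. Leave it. Origin: near the middle of its length.

How it is judged:
By the outcome, as a careful person would: the job done as asked, in the order asked, and still so for the second after the job is handed in, with the robot touching nothing.
It also fails if it takes over 70 s, if anything falls off the work surface, if the arm or the gripper's body presses on something with over 40 N, if the wrist force passes 120 N, or if a joint passes its speed limit or range.

## Working session

There is one attempt and no reset: what is moved stays moved. The work goes in short steps, Python scripts to look and compute and a shell command to move; the robot and the scene stay as the last step left them, time stands still between calls to the robot, and variables do not carry over. Pictures are saved under pics/ and viewed, at most 13 in all, crops included, and the job is handed in when it is done.

```bash
ls; mkdir -p pics
python3 - <<'E'
from station import bot, camrig, close_job
import cv2,pickle
d={}
for n in ["scene","top"]:
    s=camrig.snapshot(n); d[n]=s; cv2.imwrite(f"pics/{n}0.png",s["pixels"][...,::-1])
    print(n,s["fx"],s["fy"],s["cx"],s["cy"],s["origin"],s["attitude"])
pickle.dump(d,open("d0.pkl","wb"))
print(bot.get_obs())
E
```

```text
pics
station.py
steer.py
scene 388.5445244370016 388.5445244370016 279.2512674167289 223.0231852994268 [1430.8892485   -36.97374312  692.68581301] [-0.33351381  0.65257025  0.59841043 -0.32376777]
top 411.9554501125069 411.9554501125069 277.508730324404 215.73712747880285 [ 389.99264302  -12.65882765 1214.70244632] [ 0.04729443 -0.69580066  0.71499614 -0.04904279]
{'time_s': 0.1, 'joint_pos': array([ 1.16128627,  0.6000285 , -0.00255475,  1.60003687,  0.00175849,
        0.94292982, -0.07978838]), 'joint_velocities': array([ 0.00031604, -0.00345245,  0.0012033 , -0.00151968, -0.00100754,
       -0.00128424,  0.00068766]), 'tau': array([ 6.05508903e-03, -7.66553879e+01,  1.50255952e+00, -2.52940285e+01,
       -5.22537762e-02,  1.35755644e-02,  3.87699345e-05]), 'tool_pos': array([ 236.71742505, -684.79951148,  217.86281774]), 'tcp_rot': array([-6.81561178e-04,  9.86181799e-01,  1.65665234e-01, -1.60508628e-04]), 'contact_force': array([-0.66186971, -0.20387506, -0.82431963]), 'wrist_torque': array([-0.01399094,  0.02138037,  0.07021984]), 'grasp_force': 0.0, 'opening': 93.00776753395347}
```

View pics/top0.png

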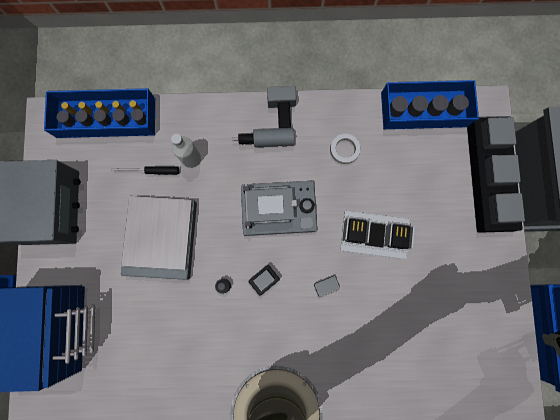

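View pics/scene0.png

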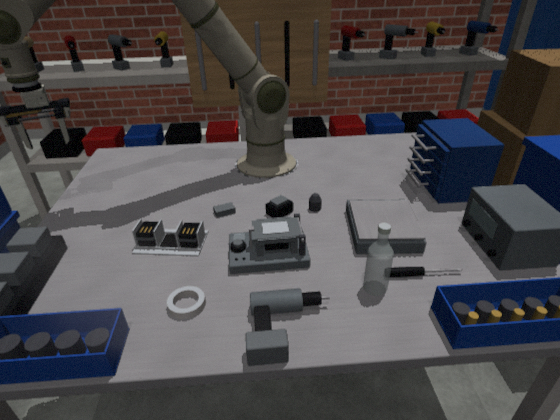

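Top view: tester at (279,207) with its button at (307,206); tray at (377,234) with the middle bay empty; scale at (160,237). The scene view agrees. I'll measure it in enlarged crops.

```bash
cat > h.py <<'E'
import numpy as np,cv2,pickle
from scipy.spatial.transform import Rotation as R
def rot(q): return R.from_quat(np.roll(q,-1))
def ray(s,uv,z):
    uv=np.atleast_2d(uv).astype(float)
    d=np.c_[(uv[:,0]-s["cx"])/s["fx"],(uv[:,1]-s["cy"])/s["fy"],np.ones(len(uv))]
    d=rot(s["attitude"]).apply(d); o=np.array(s["origin"])
    return o+d*((z-o[2])/d[:,2])[:,None]
def proj(s,P):
    c=rot(s["attitude"]).inv().apply(np.atleast_2d(P)-s["origin"])
    return np.c_[c[:,0]/c[:,2]*s["fx"]+s["cx"],c[:,1]/c[:,2]*s["fy"]+s["cy"]]
def delta(o,tgt,ydir=None):
    "tool-frame shift to target TCP, and turn so tool y is along ydir (deg world), mod pi"
    r=rot(o["tcp_rot"]); d=r.inv().apply(np.array(tgt)-o["tool_pos"])
    a=0
    if ydir is not None:
        v=r.inv().apply([np.cos(ydir),np.sin(ydir),0]); a=np.arctan2(-v[0],v[1]); a=(a+np.pi/2)%np.pi-np.pi/2
    return d.round(1),round(float(a),3)
E
python3 - <<'E'
from h import *
s=pickle.load(open("d0.pkl","rb"))["top"]; p=s["pixels"][...,::-1]
def c(x,y,w,h,k): return cv2.resize(p[y:y+h,x:x+w],None,fx=k,fy=k,interpolation=cv2.INTER_CUBIC)
a=c(235,172,100,70,4); b=c(335,205,100,60,4); d=c(115,188,95,95,4)
m=np.zeros((600,790,3),np.uint8); m[:280,:400]=a; m[290:530,:400]=b; m[:380,405:785]=d
cv2.imwrite("pics/m.png",m)
E
```

```text
(no output)
```

View pics/m.png

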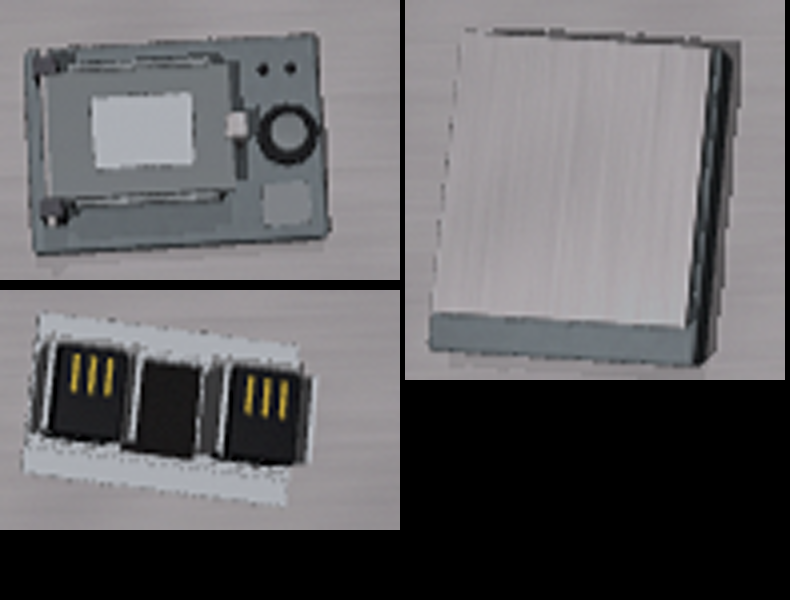

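The crops (4x) show clean corners for the tester's deck, the button ring at (288,134), the tray's base plate and the platter. I'll cast rays from these.

Run:
```python
from h import *
s=pickle.load(open("d0.pkl","rb"))["top"]
def w(pts,ox,oy,mx,my,z): 
    pts=np.array(pts,float); return ray(s,np.c_[ox+(pts[:,0]-mx+.5)/4-.5,oy+(pts[:,1]-my+.5)/4-.5],z)[:,:2]
def fit(model,W):
    m=np.array(model,float); mc=m.mean(0);wc=W.mean(0);H=(m-mc).T@(W-wc)
    a=np.arctan2(H[0,1]-H[1,0],H[0,0]+H[1,1]); c,si=np.cos(a),np.sin(a);Rm=np.array([[c,-si],[si,c]])
    t=wc-Rm@mc; print("origin",t.round(1),"yaw",round(a,4),"res",(W-(m@Rm.T+t)).round(1).tolist()); return t,a,Rm
# tester: image up=+x, left=+y
t,a,Rm=fit([[75,85],[75,-130],[-75,-130],[-75,85]],w([[25,47],[318,35],[328,237],[37,252]],235,172,0,0,30))
b=w([[288,134]],235,172,0,0,52); print("button",b, "pred",t+Rm@[0,-104])
fit([[60,97],[60,-97],[-60,-97],[-60,97]],w([[40,313],[300,348],[288,505],[24,472]],335,205,0,290,4))
fit([[100,90],[100,-90],[-100,-90],[-100,90]],w([[462,30],[708,48],[688,327],[433,313]],115,188,405,0,55))
# liner
print(w([[140,361],[201,366],[196,457],[134,446]],335,205,0,290,4).mean(0))
from station import bot, camrig, close_job
o=bot.get_obs(); print("above button",delta(o,[*b[0],150],a))
for n,z in [("bottle",)*2][:0]: pass
print("bottle base approx",ray(s,[[192,160]],0)[0])
```

```text
origin [577.3  -0. ] yaw 0.0216 res [[0.8, 0.4], [-0.7, 0.2], [0.2, 2.1], [-0.3, -2.7]]
button [[ 577.8120968  -101.77340427]] pred [ 579.50940245 -104.00026746]
origin [ 492.8 -304.8] yaw -0.1545 res [[-0.3, 0.4], [-1.9, 0.8], [1.4, -0.7], [0.8, -0.5]]
origin [511.7 325.1] yaw -0.0817 res [[1.4, -1.0], [-1.8, 2.6], [0.3, -0.1], [0.1, -1.4]]
[ 493.88647423 -308.45672954]
above button (array([ 512.9, -439.5,   68.4]), -1.26)
bottle base approx [734.15881117 236.58164058   0.        ]
```

```bash
python3 steer.py '{"offsets":[[42.7,-36.6,1,0,93],[42.7,-36.6,1,0,93],[42.7,-36.6,1,0,93],[42.7,-36.6,1,0,93],[42.7,-36.6,1,0,93]]}' && python3 steer.py '{"offsets":[[42.7,-36.6,1,0,93],[42.7,-36.6,1,0,93],[42.7,-36.6,1,0,93],[42.7,-36.6,1,0,93],[42.7,-36.6,1,0,60]]}' && python3 steer.py '{"offsets":[[42.7,-36.6,1,0,0],[42.7,-36.6,1,0,0],[0,0,0,-0.18,0],[0,0,0,-0.18,0],[0,0,0,-0.18,0]]}' && python3 steer.py '{"offsets":[[0,0,0,-0.18,0],[0,0,0,-0.18,0],[0,0,0,-0.18,0],[0,0,0,-0.18,0]]}'
python3 - <<'E'
from h import *
from station import bot, camrig, close_job
o=bot.get_obs(); s=camrig.snapshot("wrist"); pickle.dump(s,open("w1.pkl","wb")); cv2.imwrite("pics/w1.png",s["pixels"][...,::-1])
print(s["fx"],s["cx"],s["cy"],s["origin"],s["attitude"]); print(delta(o,[578,-103,100],0.0216),proj(s,[[578,-103,52],[577.3,0,86]]))
E
```

```text
time_s: 0.72
tool_pos: [379.5, -440.8, 213.4]
tcp_rot: [-0.0, 0.986, 0.166, -0.0]
contact_force: [0.4, -0.9, 0.1]
opening: 92.7
grasp_force: 0.0
time_s: 1.35
tool_pos: [521.4, -198.1, 208.4]
tcp_rot: [-0.0, 0.986, 0.166, -0.0]
contact_force: [0.4, -0.4, -0.5]
opening: 87.2
grasp_force: 0.0
time_s: 1.98
tool_pos: [577.5, -102.3, 206.2]
tcp_rot: [-0.0, 0.905, 0.426, -0.0]
contact_force: [0.9, -1.3, -0.2]
opening: 37.7
grasp_force: 0.0
time_s: 2.48
tool_pos: [577.4, -102.7, 206.3]
tcp_rot: [-0.0, 0.697, 0.717, -0.0]
contact_force: [0.3, -0.7, 0.3]
opening: 0.9
grasp_force: 0.0
302.7127170139019 276.8218519693265 208.00706748743542 [575.19443362 -26.38396134 372.17451445] [0.14047599 0.98997695 0.01446395 0.00170863]
(array([ -0.3,   0.7, 106.3]), 0.006) [[277.55032365 193.80521403]
 [280.29264359  89.34418913]]
```

View pics/w1.png

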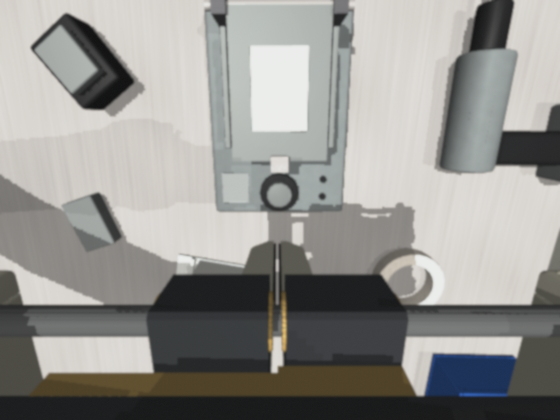

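The wrist picture shows the button at about (279,191), within 3 px of the prediction, and the tester's near corners at (217,210) and (341,209).

Run:
```python
from h import *
s=pickle.load(open("w1.pkl","rb")); g=cv2.cvtColor(s["pixels"],cv2.COLOR_RGB2GRAY)
m=(g<70).astype(np.uint8); m[:170]=0;m[215:]=0;m[:,:250]=0;m[:,305:]=0
cs,_=cv2.findContours(m,0,1); c=max(cs,key=cv2.contourArea); e=cv2.fitEllipse(c); print(e)
print("button",ray(s,[e[0]],48), ray(s,[[217,210],[341,209]],30),ray(s,[[228,160],[330,162]],82))
print("label",ray(s,[[250,46],[309,44],[309,131],[252,132]],84))
```

```text
((278.9603576660156, 192.11692810058594), (35.386932373046875, 36.33516311645508), 29.414751052856445)
button [[ 579.52616474 -102.00827958   48.        ]] [[ 507.40525496 -129.9620985    30.        ]
 [ 653.43630609 -124.44961442   30.        ]] [[529.4869303  -64.08617312  82.        ]
 [626.91603622 -63.14325611  82.        ]]
label [[550.2071176   34.18689415  84.        ]
 [600.72213481  37.19602392  84.        ]
 [604.96218344 -34.97522736  84.        ]
 [552.37512209 -37.40458441  84.        ]]
```

```bash
python3 steer.py '{"offsets":[[0,2,48,0,0],[0,0,48,0,0],[0,0,46,0,0],[0,0,6,0,0],[0,0,4,0,0]]}' 20 && python3 steer.py '{"offsets":[[0,0,4,0,0],[0,0,3,0,0],[0,0,0,0,0],[0,0,0,0,0]]}'
python3 - <<'E'
from h import *
from station import bot, camrig, close_job
s=camrig.snapshot("scene"); p=s["pixels"][190:290,200:340,::-1]; cv2.imwrite("pics/s1.png",cv2.resize(p,None,fx=4,fy=4))
E
```

```text
time_s: 3.15
tool_pos: [580.1, -102.6, 55.2]
tcp_rot: [0.0, 0.7, 0.714, 0.0]
contact_force: [0.1, 0.2, 0.1]
opening: 0.4
grasp_force: 0.0
time_s: 3.65
tool_pos: [580.7, -102.8, 48.4]
tcp_rot: [0.001, 0.699, 0.715, 0.001]
contact_force: [1.0, 0.1, 4.9]
opening: 0.2
grasp_force: 2.2
```

View pics/s1.png

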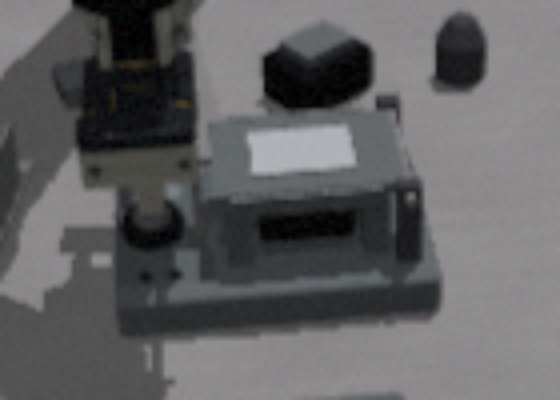

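The fingers are on the button at about (150,220), but the lid is still shut. TCP is at 48.4 with 4.9 N, so I'll press a little deeper.

```bash
python3 steer.py '{"offsets":[[0,0,2,0,0],[0,0,2,0,0],[0,0,1,0,0],[0,0,0,0,0]]}' && python3 steer.py '{"offsets":[[0,0,-15,0,0],[0,0,-50,0,0],[0,0,-50,0,0],[0,0,-50,0,90],[0,0,-10,0,90]]}'
python3 - <<'E'
from h import *
from station import bot, camrig, close_job
s=camrig.snapshot("wrist"); pickle.dump(s,open("w2.pkl","wb"));cv2.imwrite("pics/w2.png",s["pixels"][...,::-1])
E
```

```text
time_s: 4.2
tool_pos: [580.8, -102.8, 45.8]
tcp_rot: [0.002, 0.699, 0.715, 0.001]
contact_force: [-5.6, -0.3, 41.4]
opening: 0.6
grasp_force: 20.5
time_s: 4.82
tool_pos: [580.0, -102.8, 220.2]
tcp_rot: [0.001, 0.699, 0.715, 0.001]
contact_force: [0.1, -0.4, -0.4]
opening: 15.8
grasp_force: 0.0
```

View pics/w2.png

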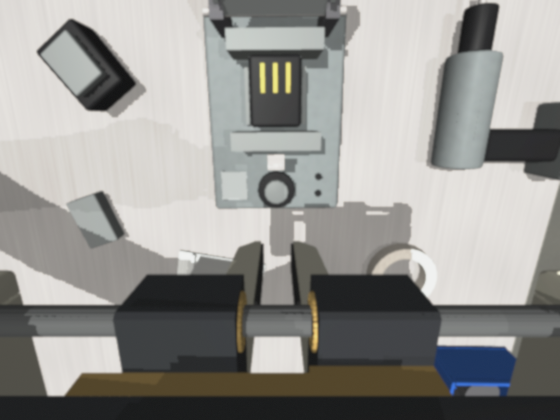

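The lid is open. The pack's top is at about x 250–300, y 52–127 px, between the end walls (225–326, 27–52) and (231–321, 132–150).

Run:
```python
from h import *
from station import bot, camrig, close_job
s=pickle.load(open("w2.pkl","rb")); g=cv2.cvtColor(s["pixels"],cv2.COLOR_RGB2GRAY)
# sub-pixel left/right edges of black top at rows ; bottom edges
L=[];Rr=[]
for v in range(70,120,6):
    r=g[v].astype(float); d=np.diff(r); 
    L.append([238+np.argmin(d[238:262])+.5,v]); Rr.append([288+np.argmax(d[288:312])+.5,v])
L=np.array(L);Rr=np.array(Rr); print(L[:,0],Rr[:,0])
a=ray(s,L,78);b=ray(s,Rr,78); print("x centre",((a+b)/2).round(1)[:,:2].tolist(), "w",(b-a)[:,0].round(1))
print("walls",ray(s,[[231,132],[321,132],[225,52],[326,52],[231,150],[321,150],[225,27],[326,27]],78)[:,:2].round(1).tolist())
m=(g<70).astype(np.uint8); m[:165]=0;m[212:]=0;m[:,:250]=0;m[:,305:]=0
cs,_=cv2.findContours(m,0,1); e=cv2.fitEllipse(max(cs,key=cv2.contourArea)); print(e[0],ray(s,[e[0]],48))
t=proj(s,[[576.5,2,78]]); print(t)
o=bot.get_obs(); print(delta(o,[577,2,140],0.025),o["opening"])
```

```text
[248.5 248.5 248.5 248.5 248.5 249.5 249.5 249.5 249.5] [301.5 301.5 301.5 301.5 301.5 300.5 300.5 301.5 300.5]
x centre [[575.9, 18.7], [576.0, 13.5], [576.1, 8.3], [576.2, 3.0], [576.3, -2.4], [576.4, -7.8], [576.6, -13.2], [577.2, -18.8], [576.8, -24.3]] w [49.6 49.8 50.1 50.3 50.6 48.9 49.2 50.4 49.7]
walls [[533.7, -38.6], [622.5, -36.6], [529.5, 32.9], [622.6, 35.0], [533.3, -56.1], [623.6, -54.1], [530.0, 53.3], [621.2, 55.5]]
(276.1264343261719, 189.17388916015625) [[ 579.63650489 -102.0155957    48.        ]]
[[275.27762831  89.10466046]]
(array([105. ,  -0.7,  79.6]), -0.003) 19.914037432503683
```

```bash
python3 steer.py '{"offsets":[[35,-1.5,20,0,93],[35,-1.5,20,0,93],[33.5,-1.5,20,0,93],[0,0,20,0,93],[0,0,10,0,93]]}'
python3 - <<'E'
from h import *
from station import bot, camrig, close_job
o=bot.get_obs(); print(o["tool_pos"],o["opening"],delta(o,[576.3,0.5,42],0.022))
E
```

```text
time_s: 5.5
tool_pos: [571.0, 0.8, 125.0]
tcp_rot: [-0.002, 0.699, 0.715, -0.002]
contact_force: [0.8, -0.8, -0.1]
opening: 70.1
grasp_force: 0.0
[571.00206941   0.8087975  124.95350273] 70.06549337707723 (array([-0.4,  5.7, 82.9]), 0.001)
```

```bash
python3 steer.py '{"offsets":[[0,3,0,0,93],[0,2.5,8,0,93],[0,0,10,0,93],[0,0,5,0,93]]}' && python3 steer.py '{"offsets":[[0,0,20,0,93],[0,0,20,0,93],[0,0,14,0,93],[0,0,6,0,93],[0,0,0,0,93]]}'
python3 - <<'E'
from h import *
from station import bot, camrig, close_job
o=bot.get_obs(); print(o["tool_pos"],o["opening"],delta(o,[576.3,0.5,42],0.022))
E
```

```text
time_s: 6.0
tool_pos: [578.1, 0.5, 104.0]
tcp_rot: [-0.0, 0.699, 0.715, -0.0]
contact_force: [-0.2, 0.2, 0.3]
opening: 93.0
grasp_force: 0.0
time_s: 6.62
tool_pos: [578.3, 0.9, 44.5]
tcp_rot: [-0.0, 0.699, 0.715, -0.0]
contact_force: [0.2, -0.8, 0.3]
opening: 93.3
grasp_force: 0.0
[578.30237595   0.87284479  44.45692262] 93.27666558176249 (array([-0.3, -2. ,  2.5]), 0.0)
```

```bash
python3 steer.py '{"offsets":[[0,-2,2,0,40],[0,0,0,0,40],[0,0,0,0,40],[0,0,0,0,40],[0,0,0,0,40]]}' 25 && python3 steer.py '{"offsets":[[0,0,0,0,40],[0,0,-3,0,40],[0,0,-10,0,40],[0,0,-40,0,40],[0,0,-50,0,40]]}'
python3 - <<'E'
from h import *
from station import bot, camrig, close_job
o=bot.get_obs(); print(o["tool_pos"])
for z in (180,): print(delta(o,[511.7,325,z],-0.0817))
E
```

```text
time_s: 7.25
tool_pos: [576.5, 0.8, 42.7]
tcp_rot: [0.0, 0.699, 0.715, 0.0]
contact_force: [-0.5, -0.4, 1.0]
opening: 49.6
grasp_force: 25.0
time_s: 7.88
tool_pos: [575.5, 0.8, 146.3]
tcp_rot: [-0.001, 0.699, 0.715, -0.001]
contact_force: [1.1, -0.3, -2.8]
opening: 50.0
grasp_force: 25.0
[575.51764782   0.7974886  146.34471187]
(array([325.6, -56.6, -33.5]), 0.104)
```

```bash
python3 steer.py '{"offsets":[[0,0,-55,0,40],[0,0,-55,0,40],[30,-5,-2,0,40],[50,-9,0,0,40],[50,-9,0,0,40]]}' && python3 steer.py '{"offsets":[[50,-9,0,0,40],[50,-9,0,0,40],[50,-8,0,0,40],[35,-7,10,0,40],[10,0,50,0,40]]}'
python3 - <<'E'
from h import *
from station import bot, camrig, close_job
o=bot.get_obs(); print(o["tool_pos"],o["opening"],delta(o,[511.7,325,75]))
s=camrig.snapshot("scene"); p=s["pixels"][110:290,230:440,::-1]; cv2.imwrite("pics/s2.png",cv2.resize(p,None,fx=3,fy=3))
E
```

```text
time_s: 8.5
tool_pos: [549.8, 131.1, 258.4]
tcp_rot: [0.0, 0.7, 0.714, 0.0]
contact_force: [0.6, 0.2, -3.5]
opening: 49.9
grasp_force: 25.0
time_s: 9.12
tool_pos: [513.3, 328.9, 200.1]
tcp_rot: [-0.0, 0.698, 0.716, 0.003]
contact_force: [1.2, -0.6, -5.2]
opening: 50.1
grasp_force: 25.0
[513.27865145 328.8996411  200.14042972] 50.11207872236425 (array([ -4.5,  -2.3, 125.1]), 0.0)
```

View pics/s2.png

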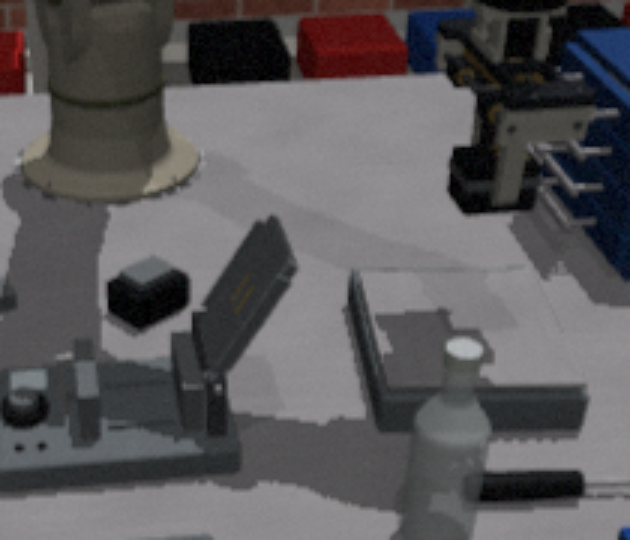

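The pack hangs level in the fingers above the platter, and the lid stands open. I'll lower it.

```bash
python3 steer.py '{"offsets":[[-2,-1,45,0,40],[-2,-1,45,0,40],[0,0,23,0,40],[0,0,8,0,40],[0,0,0,0,40]]}' && python3 steer.py '{"offsets":[[0,0,2,0,40],[0,0,2,0,40],[0,0,1,0,40],[0,0,1,0,40],[0,0,0,0,40]]}'
```

```text
time_s: 9.8
tool_pos: [511.5, 320.2, 77.2]
tcp_rot: [0.0, 0.699, 0.715, -0.0]
contact_force: [0.2, 0.7, -2.2]
opening: 49.6
grasp_force: 25.0
time_s: 10.42
tool_pos: [511.3, 320.4, 70.6]
tcp_rot: [0.0, 0.699, 0.715, -0.0]
contact_force: [0.0, -0.3, -3.1]
opening: 49.9
grasp_force: 25.0
```

```bash
python3 steer.py '{"offsets":[[0,0,1,0,40],[0,0,1,0,40],[0,0,0,0,40]]}' && python3 steer.py '{"offsets":[[0,0,0.7,0,40],[0,0,0.7,0,40],[0,0,0,0,40]]}'
```

```text
time_s: 10.8
tool_pos: [511.3, 320.4, 68.5]
tcp_rot: [-0.0, 0.699, 0.715, -0.0]
contact_force: [0.2, 0.7, -2.6]
opening: 50.0
grasp_force: 25.0
time_s: 11.18
tool_pos: [511.3, 320.4, 67.7]
tcp_rot: [0.0, 0.699, 0.715, 0.0]
contact_force: [-1.6, -1.1, 5.6]
opening: 49.6
grasp_force: 25.0
```

```bash
python3 steer.py '{"offsets":[[0,0,0,0,93],[0,0,0,0,93],[0,0,0,0,93],[0,0,0,0,93],[0,0,0,0,93]]}' && python3 steer.py '{"offsets":[[0,0,-15,0,93],[0,0,-50,0,93],[0,0,-50,0,93],[0,0,-40,0,93],[0,0,0,0,93]]}'
python3 - <<'E'
from h import *
from station import bot, camrig, close_job
o=bot.get_obs(); print(o["tool_pos"],o["opening"],o["joint_pos"].round(2))
s=camrig.snapshot("wrist"); pickle.dump(s,open("w3.pkl","wb"));cv2.imwrite("pics/w3.png",s["pixels"][...,::-1])
print(proj(s,[[511.3,320.4,103]]))
E
```

```text
time_s: 11.8
tool_pos: [511.3, 320.4, 67.2]
tcp_rot: [-0.0, 0.699, 0.715, -0.0]
contact_force: [-0.3, 0.4, 0.3]
opening: 92.2
grasp_force: 0.0
time_s: 12.42
tool_pos: [512.5, 321.5, 226.5]
tcp_rot: [0.001, 0.699, 0.715, 0.003]
contact_force: [-1.0, 0.5, -0.5]
opening: 92.7
grasp_force: 0.0
[512.47616733 321.53144838 226.46639342] 92.68423148122271 [-0.32  0.48 -0.48  1.86  0.28  0.86 -0.92]
[[274.96843489 202.34358844]]
```

View pics/w3.png

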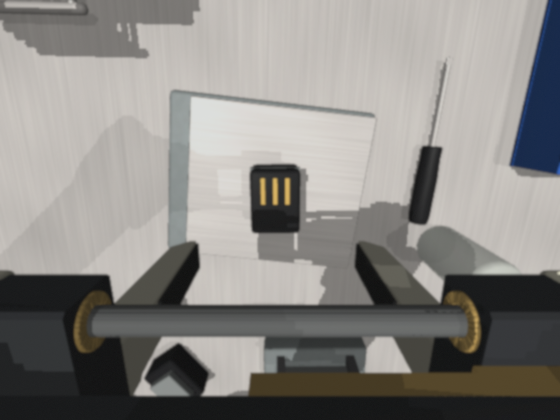

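The pack stands upright on the platter, top face at about x 250–301, y 166–224 px. I'll measure it, then turn for the end grip.

```bash
python3 steer.py '{"offsets":[[0,0,0,-0.18,93],[0,0,0,-0.18,93],[0,0,0,-0.18,93],[0,0,0,-0.18,93],[0,0,0,-0.18,93]]}' && python3 steer.py '{"offsets":[[0,0,0,-0.18,93],[0,0,0,-0.18,93],[0,0,0,-0.18,93],[0,0,0,-0.13,93],[0,0,0,0,93]]}'
python3 - <<'E'
from h import *
from station import bot, camrig, close_job
s=pickle.load(open("w3.pkl","rb")); g=cv2.cvtColor(s["pixels"],cv2.COLOR_RGB2GRAY)
print(ray(s,[[250,166],[300,166],[299,224],[251,224]],103)[:,:2].round(1).tolist(), ray(s,[[251,231],[299,231]],55)[:,:2].round(1).tolist())
for u in (256,294): print(g[155:240,u].tolist())
s=camrig.snapshot("wrist"); pickle.dump(s,open("w4.pkl","wb"));cv2.imwrite("pics/w4.png",s["pixels"][...,::-1])
o=bot.get_obs(); print(delta(o,[511.3,320.4,67.7],0.022+np.pi/2),o["joint_pos"].round(2))
E
```

```text
time_s: 13.1
tool_pos: [510.7, 319.8, 221.0]
tcp_rot: [-0.001, 0.316, 0.949, -0.001]
contact_force: [-0.6, -0.5, -0.1]
opening: 93.1
grasp_force: 0.0
time_s: 13.72
tool_pos: [510.9, 319.9, 221.0]
tcp_rot: [-0.001, -0.01, 1.0, -0.0]
contact_force: [-0.5, -0.7, -0.2]
opening: 93.2
grasp_force: 0.0
[[486.7, 355.8], [534.5, 356.9], [536.1, 298.3], [487.6, 297.3]] [[483.9, 271.9], [540.8, 273.1]]
[203, 202, 202, 200, 199, 200, 201, 198, 180, 141, 88, 51, 45, 40, 30, 29, 34, 41, 48, 52, 54, 54, 54, 54, 54, 54, 53, 53, 53, 53, 52, 52, 52, 52, 50, 51, 51, 50, 50, 49, 49, 50, 50, 49, 49, 48, 49, 49, 48, 48, 48, 48, 48, 45, 39, 33, 29, 30, 29, 29, 27, 29, 29, 29, 29, 29, 28, 29, 28, 29, 30, 29, 29, 30, 30, 33, 47, 93, 148, 185, 197, 197, 194, 191, 191]
[210, 210, 212, 213, 212, 211, 211, 204, 178, 133, 81, 55, 55, 49, 36, 31, 35, 38, 43, 46, 46, 47, 46, 46, 45, 47, 47, 47, 46, 46, 46, 45, 44, 45, 44, 44, 45, 45, 44, 45, 44, 43, 45, 43, 43, 43, 43, 43, 43, 43, 43, 43, 42, 42, 42, 42, 42, 41, 42, 41, 38, 33, 30, 28, 29, 28, 29, 31, 35, 39, 40, 39, 34, 31, 29, 34, 57, 100, 144, 169, 176, 175, 173, 173, 175]
(array([ -0.7,   0.5, 153.5]), -0.004) [-0.07  0.59 -0.9   1.85  0.55  0.98  0.39]
```

View pics/w4.png

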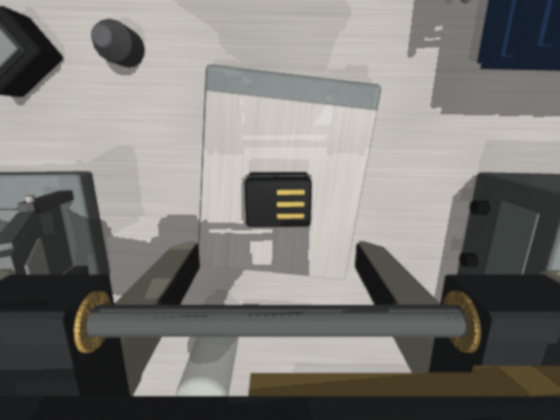

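The pack's ends are now at image columns of about 245 and 311, between the open fingers.

Run:
```python
from h import *
from station import bot, camrig, close_job
s=pickle.load(open("w4.pkl","rb")); g=cv2.cvtColor(s["pixels"],cv2.COLOR_RGB2GRAY).astype(float)
for v in (190,200,210,220):
    d=np.diff(g[v]); l=232+np.argmin(d[232:258])+.5; r=300+np.argmax(d[300:325])+.5
    print(v,l,r,ray(s,[[l,v],[r,v]],103)[:,:2].round(1).tolist())
c=(g[:,278]); print(c[165:235].astype(int).tolist())
```

```text
190 244.5 311.5 [[497.9, 287.6], [496.5, 351.8]]
200 244.5 310.5 [[507.8, 287.5], [506.4, 351.4]]
210 244.5 310.5 [[517.9, 287.4], [516.5, 351.9]]
220 245.5 310.5 [[528.2, 288.3], [526.8, 352.5]]
[192, 192, 192, 192, 190, 179, 144, 91, 46, 44, 51, 46, 34, 27, 32, 38, 44, 49, 52, 52, 52, 51, 51, 59, 93, 138, 170, 179, 170, 138, 92, 56, 48, 47, 48, 56, 90, 138, 169, 178, 169, 137, 90, 54, 45, 43, 46, 58, 96, 140, 167, 168, 148, 113, 72, 47, 42, 42, 41, 42, 45, 65, 95, 115, 123, 123, 125, 125, 125, 125]
```

```bash
python3 steer.py '{"offsets":[[0,0,45,0,93],[0,0,45,0,93],[0,0,40,0,93],[0,0,16,0,93],[0,0,7,0,93]]}' && python3 steer.py '{"offsets":[[0,0,0,0,93],[0,0,0,0,55],[0,0,0,0,55],[0,0,0,0,55],[0,0,0,0,55]]}' 25 && python3 steer.py '{"offsets":[[0,0,0,0,55],[0,0,-4,0,55],[0,0,-20,0,55],[0,0,-50,0,55],[0,0,-50,0,55]]}'
python3 - <<'E'
from h import *
from station import bot, camrig, close_job
o=bot.get_obs(); print(o["tool_pos"],o["opening"],delta(o,[493.3,-306,220],-0.1545))
E
```

```text
time_s: 14.4
tool_pos: [511.1, 320.7, 68.9]
tcp_rot: [-0.0, -0.01, 1.0, -0.0]
contact_force: [0.8, 0.7, 0.2]
opening: 93.1
grasp_force: 0.0
time_s: 15.02
tool_pos: [511.5, 320.5, 69.6]
tcp_rot: [0.0, -0.011, 1.0, 0.0]
contact_force: [-0.6, -1.9, 4.2]
opening: 65.8
grasp_force: 25.0
time_s: 15.65
tool_pos: [510.7, 320.4, 195.3]
tcp_rot: [-0.001, -0.011, 1.0, 0.0]
contact_force: [1.7, -0.2, -2.8]
opening: 66.1
grasp_force: 25.0
[510.72743963 320.38633444 195.28136684] 66.07279394003601 (array([  31.2, -625.9,  -24.7]), -1.394)
```

```bash
python3 steer.py '{"offsets":[[0,0,-45,0,55],[0,0,-30,0,55],[0,-40,0,0,55],[3,-55,0,0,55],[3,-55,0,0,55]]}' && python3 steer.py '{"offsets":[[3,-55,0,0,55],[3,-55,0,0,55],[3,-55,0,0,55],[3,-55,0,0,55],[3,-55,0,0,55]]}' && python3 steer.py '{"offsets":[[3,-55,0,0,55],[3,-55,0,0,55],[3,-55,0,0,55],[3,-35,0,0,55],[0,0,0,0.175,55]]}' && python3 steer.py '{"offsets":[[0,0,0,0.175,55],[0,0,0,0.175,55],[0,0,0,0.175,55],[0,0,0,0.175,55],[0,0,0,0.175,55]]}' && python3 steer.py '{"offsets":[[0,0,0,0.175,55],[0,0,0,0.175,55],[0,0,0,0.175,55],[0,0,0,0.175,55],[0,0,0,0,55]]}'
python3 - <<'E'
from h import *
from station import bot, camrig, close_job
o=bot.get_obs(); print(o["tool_pos"],o["opening"],o["joint_pos"].round(2),delta(o,[493.3,-306,100],-0.1545))
s=camrig.snapshot("wrist"); pickle.dump(s,open("w5.pkl","wb"));cv2.imwrite("pics/w5.png",s["pixels"][...,::-1])
s=camrig.snapshot("top"); pickle.dump(s,open("t5.pkl","wb"))
E
```

```text
time_s: 16.27
tool_pos: [507.8, 169.0, 269.1]
tcp_rot: [0.0, -0.011, 1.0, -0.0]
contact_force: [1.4, -1.0, -3.3]
opening: 65.7
grasp_force: 25.0
time_s: 16.9
tool_pos: [498.7, -106.4, 269.3]
tcp_rot: [0.0, -0.011, 1.0, -0.0]
contact_force: [0.4, 0.9, -3.1]
opening: 65.7
grasp_force: 25.0
time_s: 17.52
tool_pos: [490.2, -308.5, 268.2]
tcp_rot: [-0.0, 0.081, 0.997, 0.0]
contact_force: [-0.2, 0.8, -2.7]
opening: 65.9
grasp_force: 25.0
time_s: 18.15
tool_pos: [491.4, -304.5, 269.2]
tcp_rot: [0.0, 0.494, 0.869, 0.0]
contact_force: [0.4, 0.7, -2.9]
opening: 65.9
grasp_force: 25.0
time_s: 18.77
tool_pos: [491.6, -304.4, 269.2]
tcp_rot: [0.0, 0.76, 0.65, 0.0]
contact_force: [0.5, 0.3, -2.8]
opening: 65.6
grasp_force: 25.0
[ 491.63566359 -304.44836933  269.15319126] 65.64346950969515 [ 0.82  0.41 -0.51  1.86  0.24  0.93  0.05] (array([ -1.3,   1.8, 169.2]), -0.001)
```

View pics/w5.png

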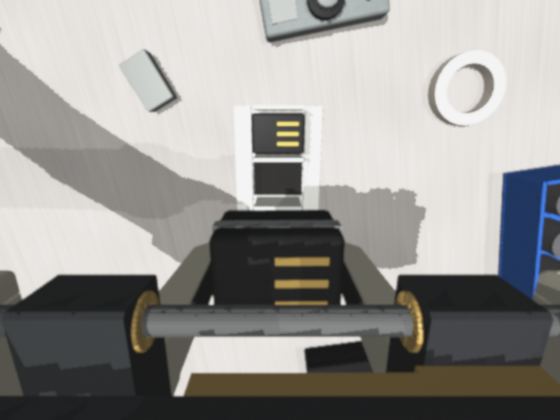

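The tray shows below: plate edges at about u 236 and 322, the neighbour pack (251–305, 113–155), and the empty bay's liner at about v 165–195 between the walls. I'll measure it from profiles.

Run:
```python
from h import *
s=pickle.load(open("w5.pkl","rb")); g=cv2.cvtColor(s["pixels"],cv2.COLOR_RGB2GRAY).astype(int)
for u in (265,290): print(u,list(zip(range(150,214,1),g[150:214,u].tolist())))
for v in (125,140,180): print(v,list(zip(range(228,330,2),g[v,228:330:2].tolist())))
T=np.array([493.3,-306]);a=-.1545;c,si=np.cos(a),np.sin(a);Rm=np.array([[c,-si],[si,c]])
def P(x,y,z): return proj(s,[[*(T+Rm@[x,y]),z]])[0].round(1).tolist()
for n,q in dict(wallA_in=(0,29,60),wallA_out=(0,33,60),wallA_foot=(0,29,4),linerTop=(0,27,5),linerBot=(0,-27,5),wallB_foot=(0,-29,4),wallB_top=(0,-29,60),wallB_out=(0,-33,60),plateL=(-60,60,4),plateR=(60,60,4),packL=(-33,62,52),packR=(33,62,52),linL=(-35,0,5),linR=(35,0,5)).items(): print(n,P(*q))
```

```text
265 [(150, 70), (151, 64), (152, 57), (153, 67), (154, 93), (155, 114), (156, 127), (157, 163), (158, 218), (159, 239), (160, 239), (161, 215), (162, 144), (163, 81), (164, 58), (165, 57), (166, 57), (167, 56), (168, 56), (169, 56), (170, 56), (171, 56), (172, 56), (173, 56), (174, 56), (175, 56), (176, 56), (177, 57), (178, 56), (179, 56), (180, 56), (181, 56), (182, 56), (183, 56), (184, 56), (185, 57), (186, 57), (187, 57), (188, 56), (189, 56), (190, 57), (191, 57), (192, 59), (193, 82), (194, 140), (195, 192), (196, 197), (197, 160), (198, 128), (199, 122), (200, 122), (201, 122), (202, 122), (203, 122), (204, 124), (205, 143), (206, 187), (207, 227), (208, 235), (209, 216), (210, 146), (211, 75), (212, 34), (213, 26)]
290 [(150, 64), (151, 60), (152, 55), (153, 65), (154, 91), (155, 113), (156, 126), (157, 162), (158, 218), (159, 239), (160, 239), (161, 216), (162, 143), (163, 79), (164, 57), (165, 56), (166, 57), (167, 57), (168, 56), (169, 56), (170, 56), (171, 56), (172, 56), (173, 56), (174, 56), (175, 57), (176, 56), (177, 56), (178, 56), (179, 56), (180, 55), (181, 56), (
[... 1781 characters left out ...]
264, 56), (266, 56), (268, 56), (270, 57), (272, 57), (274, 56), (276, 56), (278, 57), (280, 56), (282, 56), (284, 56), (286, 56), (288, 55), (290, 55), (292, 56), (294, 56), (296, 56), (298, 56), (300, 79), (302, 210), (304, 238), (306, 243), (308, 243), (310, 244), (312, 244), (314, 244), (316, 244), (318, 241), (320, 226), (322, 228), (324, 228), (326, 232), (328, 232)]
wallA_in [278.2, 161.4]
wallA_out [278.2, 158.1]
wallA_foot [278.0, 156.2]
linerTop [278.0, 157.7]
linerBot [278.0, 195.0]
wallB_foot [278.0, 196.1]
wallB_top [278.1, 206.6]
wallB_out [278.1, 209.6]
plateL [234.7, 133.7]
plateR [321.4, 133.6]
packL [251.3, 133.6]
packR [305.0, 133.6]
linL [253.6, 176.7]
linR [302.3, 176.7]
```

```bash
python3 steer.py '{"offsets":[[-1.3,1.7,40,0,55],[0,0,50,0,55],[0,0,40,0,55],[0,0,20,0,55],[0,0,0,0,55]]}'
python3 - <<'E'
from h import *
from station import bot, camrig, close_job
o=bot.get_obs(); print(o["tool_pos"],o["opening"],delta(o,[493.2,-306,18.5],-0.1545))
E
```

```text
time_s: 19.5
tool_pos: [492.4, -306.1, 117.0]
tcp_rot: [-0.002, 0.76, 0.65, -0.0]
contact_force: [0.0, 0.6, -2.3]
opening: 66.0
grasp_force: 25.0
[ 492.36886819 -306.14495448  116.9648812 ] 65.96921750868461 (array([ 0.1,  1.1, 98.5]), -0.001)
```

```bash
python3 steer.py '{"offsets":[[0,0.5,20,0,55],[0,0,12,0,55],[0,0,10,0,55],[0,0,10,0,55],[0,0,10,0,55]]}' && python3 steer.py '{"offsets":[[0,0,10,0,55],[0,0,10,0,55],[0,0,6,0,55],[0,0,4,0,55],[0,0,0,0,55]]}'
python3 - <<'E'
from h import *
from station import bot, camrig, close_job
o=bot.get_obs(); print(o["tool_pos"],o["opening"],delta(o,[493.2,-306,18.5],-0.1545))
E
```

```text
time_s: 20.12
tool_pos: [493.7, -306.9, 55.9]
tcp_rot: [0.0, 0.761, 0.649, 0.0]
contact_force: [-0.1, -0.6, -2.9]
opening: 66.1
grasp_force: 25.0
time_s: 20.75
tool_pos: [493.5, -306.7, 26.0]
tcp_rot: [-0.0, 0.761, 0.649, -0.0]
contact_force: [0.0, 0.5, -2.7]
opening: 66.0
grasp_force: 25.0
[ 493.51091273 -306.7015545    26.01883097] 66.004201327598 (array([ 0.6, -0.4,  7.5]), -0.003)
```

```bash
python3 steer.py '{"offsets":[[0,0,2.5,0,55],[0,0,2,0,55],[0,0,1.5,0,55],[0,0,0,0,55]]}' && python3 steer.py '{"offsets":[[0,0,0.7,0,55],[0,0,0.7,0,55],[0,0,0,0,55]]}'
```

```text
time_s: 21.25
tool_pos: [493.5, -306.8, 20.1]
tcp_rot: [-0.0, 0.761, 0.649, -0.0]
contact_force: [-0.1, 0.4, -3.1]
opening: 65.7
grasp_force: 25.0
time_s: 21.62
tool_pos: [493.5, -306.7, 18.8]
tcp_rot: [-0.0, 0.761, 0.649, -0.0]
contact_force: [-0.3, 0.4, -2.8]
opening: 65.9
grasp_force: 25.0
```

```bash
python3 steer.py '{"offsets":[[0,0,0.6,0,55],[0,0,0,0,55]]}' && python3 steer.py '{"offsets":[[0,0,0.6,0,55],[0,0,0,0,55]]}'
```

```text
time_s: 21.88
tool_pos: [493.5, -306.8, 18.6]
tcp_rot: [0.0, 0.761, 0.649, -0.0]
contact_force: [-1.9, 0.2, 4.5]
opening: 65.9
grasp_force: 25.0
time_s: 22.12
tool_pos: [493.5, -306.8, 18.6]
tcp_rot: [0.0, 0.761, 0.649, -0.0]
contact_force: [-3.7, 2.7, 12.9]
opening: 65.7
grasp_force: 25.0
```

Contact came at the predicted height, so the pack is seated. Now release, retreat and check.

```bash
python3 steer.py '{"offsets":[[0,0,-0.6,0,93],[0,0,0,0,93],[0,0,0,0,93],[0,0,0,0,93],[0,0,-4,0,93]]}' && python3 steer.py '{"offsets":[[0,0,-15,0,93],[0,0,-45,0,93],[0,0,-55,0,93],[0,0,-55,0,93],[-60,0,-10,0,93]]}' && python3 steer.py '{"offsets":[[-40,0,0,0,93],[0,0,0,0,93]]}'
python3 - <<'E'
from h import *
from station import bot, camrig, close_job
s=camrig.snapshot("wrist"); s2=camrig.snapshot("top")
a=cv2.resize(s2["pixels"][60:320,80:440],None,fx=1.1,fy=1.1); b=s["pixels"][:300,160:560]
m=np.zeros((300,800,3),np.uint8); m[:286,:396]=a; m[:,400:]=b
cv2.imwrite("pics/f.png",m[...,::-1])
E
```

```text
time_s: 22.75
tool_pos: [493.4, -306.6, 22.0]
tcp_rot: [-0.0, 0.761, 0.649, -0.0]
contact_force: [0.3, 0.7, 0.6]
opening: 92.7
grasp_force: 0.0
time_s: 23.38
tool_pos: [487.7, -363.0, 208.3]
tcp_rot: [0.003, 0.758, 0.652, 0.002]
contact_force: [-0.2, -1.5, -0.8]
opening: 93.3
grasp_force: 0.0
time_s: 23.62
tool_pos: [476.1, -409.2, 203.1]
tcp_rot: [0.001, 0.762, 0.647, -0.001]
contact_force: [0.6, 0.6, -0.2]
opening: 92.5
grasp_force: 0.0
```

View pics/f.png

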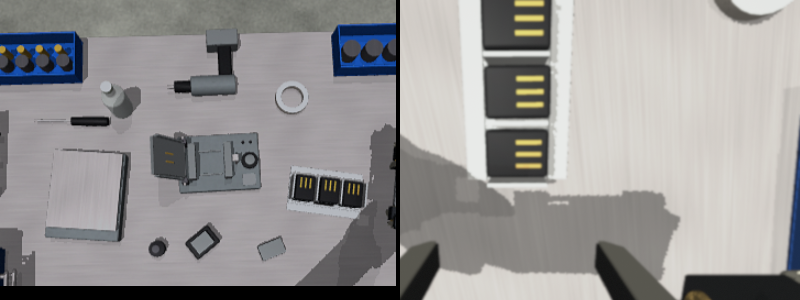

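The picture shows the pack seated flat in the middle bay at about (520,90), in line with its neighbours. The lid is open and everything else is in place.

```bash
python3 -c "
from station import bot, camrig, close_job
print(close_job())"
```

```text
the job is handed in; nothing more can be done
None
```

I pressed the lid open, rested the pack on the scale for about 3 s, lowered it flat and terminals up onto the middle bay's floor, and handed the job in at about 24 s; the hand-in returned no verdict, and the second press on the button peaked at about 41 N through the fingertips.

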